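# Clamp a turning blank in the drilling cradle

### The arm

A 7-joint arm with a two-finger parallel gripper is mounted at the origin on the work surface. World frame = base frame: x ahead of the robot, y to its left, z up, the work surface at z = 0. Lengths are in m, angles in degrees, forces in N, time in s.
With the tool pointing down it reaches from about 0.425 to 1.025 m from the base axis. Payload 9.4 kg.
Tool frame: the origin (TCP) lies midway between the tips of the shut fingers; the grasp point (between the pads) lies 19 mm behind it (r.pinch_z is the z of the grasp point in the tool frame, in m); z points along the fingers, y is the line along which they close (so a half turn about z gives the same grasp; the last joint's range is limited). The gripper opens to 93 mm and grips with 3 to 60 N. Pads are 15 mm wide; open, the fingers measure 128 mm over their backs; the gripper's body (75 mm by 188 mm) begins 65 mm behind the grasp point.
Start: joints at [-68.107, 34.337, -0.143, 91.639, 0.103, 54.024, -4.572], TCP at [0.321, 0.65, 0.219] pointing down, gripper open.
Joint ranges: [-147.43, 147.43], [-19.82, 112.94], [-74.19, 73.91], [6.32, 146.72], [-59.91, 239.91], [6.04, 106.73], [-150.56, 150.56]. Speed limits (degrees/s): [127.2, 127.2, 172.46, 172.46, 180, 180, 180].

### API

Orientations are given as [roll, pitch, yaw] about the fixed x, y, z axes, in that order (R = Rz(yaw) Ry(pitch) Rx(roll)).
In Python, from plant import r gives the robot as it stands.
- The arm moves only by the tool send_rows, never from a script. Its argument "commands" is a list of rows, each a list of 2 entries, a list of its own where there are three numbers: the shift along the tool's x, y, z scaled (see below), then the turn, a rotation vector about the tool's x, y, z scaled (see below). In form: [[[x, y, z], [ax, ay, az]], ...]. A call has exactly 10 rows; each row is the pose to reach, as a shift and turn from the pose commanded when the call began, along the tool's axes at that moment; what a row does not reach only later rows make up. The controller multiplies each number of a shift by 0.2 m and each number of a turn by 45 degrees. A row lasts 1/12 s, in which the tool goes at most 41.7 mm and 7.16 degrees, less where a joint would pass 70% of its speed; a pose out of reach is approached as far as the arm can. A call with a number of a shift or a turn outside -1 to 1 is refused whole. A call with a gripper value outside its range is refused whole. "claw" is the opening, from 0 (shut) to 1 (fully open), set as the call begins (left out, the last holds). The fingers move at their own pace and stop on an object; "squeeze" is the grip in N (left out, the last holds). Time passes only in rows, so rows that repeat a pose let the fingers close, or fill a call up. It gives the time, the measured TCP pose, the force, the opening and the grip force at its end, in the units of the state.
- r.read_state(): the state, without advancing time (a new reading comes with each control period).
- r.snapshot(name): name is "scene" or "top" or "wrist"; returns the picture (420x560x3 uint8, blue, green, red); there is no depth.
- r.camera_model(name): a dict with "fx", "fy", "cx", "cy" (pixels), "extrinsics" (4x4, takes a point from camera to world coordinates); the wrist camera has in their place "T_tool_cam" (4x4, takes a point from camera to tool coordinates, whose origin is the TCP and whose axes are the flange's). Camera axes: x right, y up, looking along -z (the intrinsics and any distortion apply to the point x, -y, -z); pixel columns grow to the right and rows downward; lengths in m; the calibration is good to about 2 mm. A picture is of the moment at which its call begins: read the wrist's pose just before it. camera_model takes no time and is no camera call.
- r.close_job(): hands the job in; it is judged then, once.
The state is a dict: "t": time; "joint_pos": joint angles; "qvel": joint speeds; "joint_efforts": joint torques, N m; "eef_pos": TCP position; "tool_rot": TCP orientation; "force": force on the tool from outside, world axes, zero at the start; "moment": the same for the moment, N m; "finger_gap": finger opening in m; "gripper_force": force on a finger pad.
Only numpy, scipy, OpenCV 4.12 (cv2) and the standard library are available. Lean on these libraries where they do the work, as an engineer would, in place of code of your own. Each camera call takes 0.05 s, during which the arm holds its last target. There are 200 camera calls.

### The job

Lay the octagonal wooden blank lengthwise in the drilling cradle so that it rests fully down in both V-blocks, about centred (set it down, do not drop it in). Then swing the red-handled hold-down arm over until its rubber pad rests on the blank, and let go. Leave the hammer, the spray can and the wax tin where they are.

Things in the scene. Friction and masses are not known exactly. Their poses are not given: they have to be found in the camera images.
- blank: Loose pale-wood octagonal bar, 36 mm across flats, 160 mm long, about 0.1 kg (varies), lying on the bench on one of its flats. Origin: centre of its underside as it lies at the start; y runs along its length, z up at the start.
- blank_mid (a point): The blank's centre, 18 mm above the origin of blank; same axes.
- cradle: Drilling cradle bolted to the bench: grey base plate 130 mm (x) by 260 mm (y -110 to +150), 15 mm thick, with two dark wooden V-blocks, each 18 mm thick (y), 80 mm wide (x), centred at y = -45 and +45 mm; the 72 mm gap between them is free down to the plate. The V runs along y. Origin: on the bench under the middle of the V; z up.
- cradle_seat (a point): Where the blank's centre lies when seated and exactly centred: 55 mm above the cradle's origin; the blank's y then lies along the cradle's y, either way round. The 90-degree V opens upward: its walls meet 29.5 mm above the bench and reach 58 mm height at x = +-28 mm. Cradle axes.
- cradle_hinge (a point): Hinge axis of the hold-down arm, along the cradle's x, at cradle y = +120 mm, 88 mm above the bench. It sits between two dark steel cheeks, 26 mm wide in y, at x = +-19 to +-29 mm, up to 102 mm high.
- holddown (a joint): Angle of the hold-down arm, rad. 0: level, toward the cradle's -y, pad just on a seated blank; pi/2: upright; starts open at 1.65 to 2.1, leaning back (stop at 2.2). On an empty cradle it sinks to -0.15. The hinge is stiff: the arm stays put between about 1.0 and 2.1, below that it sinks slowly by its own weight (0.5 kg). 4 to 6 N at the handle moves it.
- holddown_handle (a point): Centre of the red round cross-bar at the arm's free end: 22 mm diameter, 90 mm long along the cradle's x, 185 mm from the hinge. The steel arm, 30 mm wide, 10 mm thick, joins it in the middle. Closed: at cradle y = -65 mm, 94 mm above the bench; upright: 273 mm up. Axes turn with the arm: x as the cradle's, -y from hinge to handle.
- holddown_pad (a point): Centre of the face of the black rubber pad (26 by 36 mm) under the arm, 120 mm from the hinge. Closed on a seated blank it is at the cradle's middle, 73 mm above the bench. Axes turn with the arm.
- hammer: Bystander: small bench hammer, 280 mm long, wooden handle and dark steel head, lying flat roughly along y. Origin: under its middle.
- spray_can: Bystander: standing white and orange spray can, 66 mm diameter, 160 mm high. Origin: centre of its underside.
- wax_tin: Bystander: standing small yellow tin with brass lid, 60 mm diameter, 45 mm high. Origin: centre of its underside.
There are look-alikes about, which are no part of the job. Leave any orange, purple or yellow look-alike of the blank alone.

How it is judged:
By the outcome, as a careful person would: the job done as asked, in the order asked, and still so for the second after the job is handed in, with the robot touching nothing.
It also fails if it takes over 64 s, if anything falls off the work surface, if the arm or the gripper's body presses on something with over 40 N, if the wrist force passes 120 N, or if a joint passes its speed limit or range.

## Working session

There is one attempt and no reset: what is moved stays moved. The work goes in short steps, Python scripts to look and compute and a tool call to move; the robot and the scene stay as the last step left them, time stands still between calls to the robot, and variables do not carry over. Pictures are saved under pics/ and viewed, at most 10 in all, crops included, and the job is handed in when it is done.

Besides the shell and the picture viewer there is one more tool, called after "Request:" by a JSON object that holds its "name" and its "arguments". send_rows: Moves the arm, as the interface text tells. Its arguments: {"type":"object","properties":{"commands":{"type":"array"},"claw":{"type":"number"},"squeeze":{"type":"number"}},"required":["commands"]}

```bash
mkdir -p pics; ls; python3 - <<'E'
from plant import r
import cv2,numpy as np
np.set_printoptions(precision=4,suppress=True)
s=r.read_state(); print(s)
a=r.snapshot("scene"); b=r.snapshot("top")
cv2.imwrite("pics/scene0.png",a); cv2.imwrite("pics/top0.png",b)
for n in("scene","top","wrist"): print(n,r.camera_model(n))
print(r.pinch_z)
E
```

```text
pics
{'t': 0.0, 'joint_pos': array([-68.1067,  34.3838,  -0.1464,  91.6802,   0.1033,  54.0244,
        -4.574 ]), 'qvel': array([-0.053 , -0.0317,  0.0156,  0.1094, -0.0524,  0.0522, -0.086 ]), 'joint_efforts': array([ -0.0012, -76.5064,   1.4971, -25.2364,  -0.0524,   0.0169,
         0.0001]), 'eef_pos': array([0.3209, 0.6496, 0.2178]), 'tool_rot': array([-179.9122,    0.0079,  153.7143]), 'force': array([-1.3227, -1.0828, -0.3239]), 'moment': array([-0.0106, -0.0229,  0.0173]), 'gripper_force': 0.0, 'finger_gap': 0.09300520773519304}
scene {'fx': 540.3119305888744, 'fy': 540.3119305888744, 'cx': 288.95172880249464, 'cy': 210.46077535389915, 'extrinsics': array([[-0.5147, -0.6024,  0.6101,  1.4428],
       [ 0.8574, -0.3616,  0.3663,  0.3503],
       [-0.    ,  0.7116,  0.7026,  1.1057],
       [ 0.    ,  0.    ,  0.    ,  1.    ]])}
top {'fx': 412.01356751019, 'fy': 412.01356751019, 'cx': 276.9958023520585, 'cy': 207.92571374688495, 'extrinsics': array([[-0.0186,  0.9843, -0.1754,  0.3607],
       [-0.9997, -0.0155,  0.0189, -0.163 ],
       [ 0.0158,  0.1757,  0.9843,  1.1017],
       [ 0.    ,  0.    ,  0.    ,  1.    ]])}
wrist {'fx': 354.01539765256996, 'fy': 354.01539765256996, 'cx': 278.49679879268956, 'cy': 209.0285684634385, 'T_tool_cam': array([[-0.0005,  0.958 ,  0.2868,  0.0808],
       [ 1.    ,  0.0008, -0.0007,  0.0004],
       [-0.0009,  0.2868, -0.958 , -0.1645],
       [ 0.    ,  0.    ,  0.    ,  1.    ]])}
-0.0188
```

View pics/scene0.png

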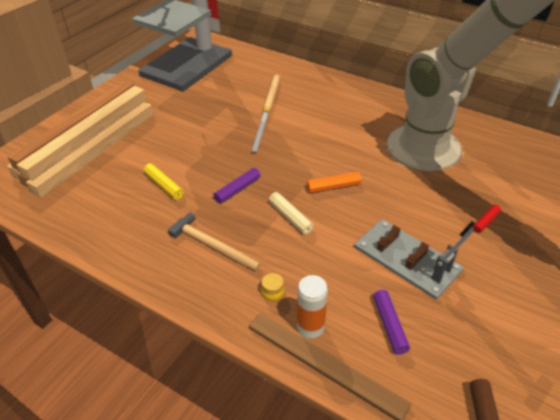

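View pics/top0.png

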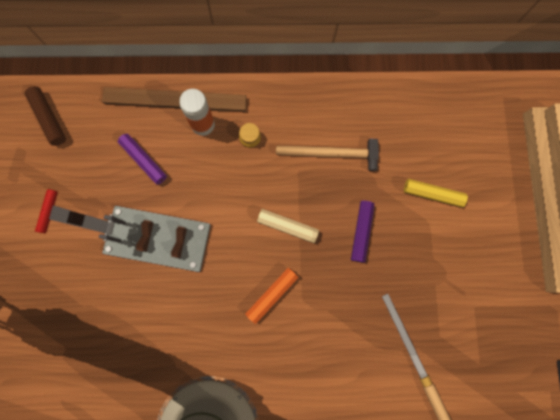

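Pale blank: scene (291,213), top (289,226). Possible confusions (scene pixels): yellow (163,181), purple (237,185), orange (334,182), purple (390,321), and pale stacked timber at (85,135). By description I choose the pale bar. The cradle is at top (157,240), with its red handle at (46,211) leaning back.

```bash
cat > h.py <<'E'
import numpy as np,cv2
from plant import r
np.set_printoptions(precision=4,suppress=True)
def ray(n,uv,T=None):
    m=r.camera_model(n); E=m["extrinsics"] if T is None else T@m["T_tool_cam"]
    uv=np.atleast_2d(uv).astype(float)
    d=np.c_[(uv[:,0]-m["cx"])/m["fx"],-(uv[:,1]-m["cy"])/m["fy"],-np.ones(len(uv))]@E[:3,:3].T
    return E[:3,3],d
def plane(n,uv,z,T=None):
    o,d=ray(n,uv,T); return o+d*((z-o[2])/d[:,2])[:,None]
def tri(uv1,uv2,n1="scene",n2="top"):
    o1,d1=ray(n1,uv1);o2,d2=ray(n2,uv2);d1=d1[0];d2=d2[0]
    k=np.linalg.lstsq(np.c_[d1,-d2],o2-o1,rcond=None)[0]
    p,q=o1+k[0]*d1,o2+k[1]*d2
    return (p+q)/2,np.linalg.norm(p-q)
def blobs(im,lo,hi,amin=40):
    m=cv2.inRange(cv2.cvtColor(im,cv2.COLOR_BGR2HSV),lo,hi)
    c,_=cv2.findContours(m,cv2.RETR_EXTERNAL,cv2.CHAIN_APPROX_NONE)
    return [x for x in c if cv2.contourArea(x)>amin]
E
python3 - <<'E'
from h import *
t=cv2.imread("pics/top0.png");s=cv2.imread("pics/scene0.png")
for n,im,p in(("scene",s,(291,213)),("top",t,(289,226))):
    hsv=cv2.cvtColor(im,cv2.COLOR_BGR2HSV); print(n,hsv[p[1],p[0]])
    for c in blobs(im,(15,30,120),(32,165,255)):
        b=cv2.minAreaRect(c)
        if cv2.pointPolygonTest(c,p,False)<0: continue
        m=cv2.moments(c);cen=(m["m10"]/m["m00"],m["m01"]/m["m00"])
        bp=plane(n,cv2.boxPoints(b),0.018)
        e=[np.linalg.norm(bp[i]-bp[i-1]) for i in range(4)]
        i=int(np.argmax(e)); v=bp[i]-bp[i-1]
        print("blank",cen,plane(n,cen,.018),np.array(e),"yaw",np.degrees(np.arctan2(v[1],v[0])))
    for c in blobs(im,(0,200,100),(4,255,255))+blobs(im,(174,200,100),(180,255,255)): print("red",cv2.minAreaRect(c))
    hs=cv2.cvtColor(im,cv2.COLOR_BGR2HSV); print("plate hsv",hs[255,190] if n=="top" else hs[262,390])
a=cv2.resize(t[190:290,20:220],None,fx=4,fy=4,interpolation=cv2.INTER_CUBIC)
b=cv2.resize(s[180:300,250:510],(800,369),interpolation=cv2.INTER_CUBIC)[:200*3]
out=np.zeros((600,800,3),np.uint8)
out[:320]=cv2.resize(t[190:270,20:220],(800,320),interpolation=cv2.INTER_CUBIC)
out[320:]=cv2.resize(s[190:300,255:569],(800,280),interpolation=cv2.INTER_CUBIC)
cv2.imwrite("pics/crop1.png",out)
E
```

```text
scene [ 21  97 237]
blank (290.8525367472736, 212.59198672356567) [[ 0.5028 -0.2077  0.018 ]] [0.1857 0.0551 0.1908 0.0502] yaw 68.06618295161367
red ((487.00006103515625, 218.00003051757812), (9.899494171142578, 32.52690887451172), 45.0)
red ((213.0, 8.0), (16.60909652709961, 6.975820541381836), 85.2363510131836)
plate hsv [ 30  23 147]
top [ 23  80 233]
blank (287.595308495959, 225.55746106840132) [[ 0.5059 -0.211   0.018 ]] [0.1671 0.0404 0.1681 0.0401] yaw -111.15889212366854
red ((45.7358512878418, 210.9245147705078), (9.889958381652832, 42.85649108886719), 15.94539737701416)
plate hsv [ 28  28 138]
```

View pics/crop1.png

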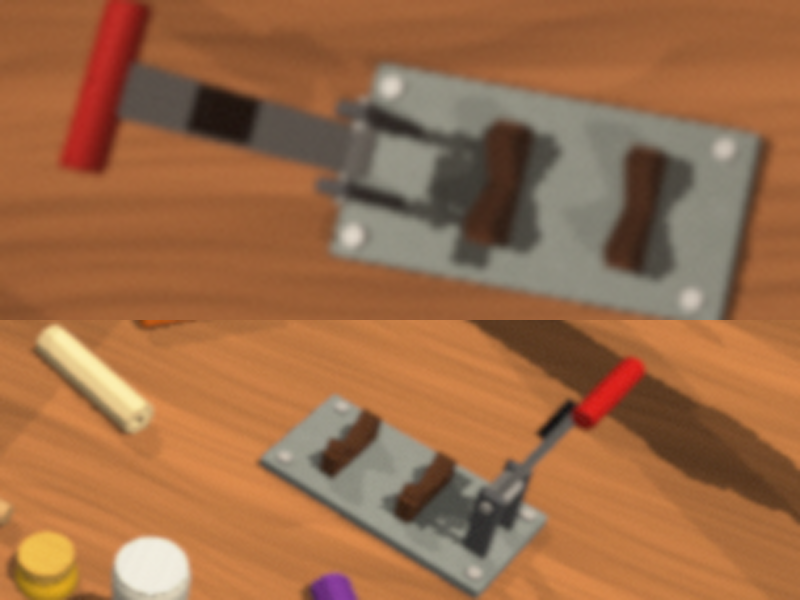

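Crop: the blank is clearly a pale octagonal bar, at scene (291,213). The cradle shows four bright screws (top crop (390,87), (352,236), (724,149), (690,299)), two V-blocks, and the hinge at the left (+y) end.

```bash
python3 - <<'E'
from h import *
t=cv2.imread("pics/top0.png");s=cv2.imread("pics/scene0.png")
S={"top":[(20+x/4,190+y/4) for x,y in((390,87),(352,236),(724,149),(690,299))],
"scene":[(255+x/2.623,190+(y-320)/2.545) for x,y in((528,513),(475,572),(342,405),(285,455))]}
S["scene"]=[S["scene"][i] for i in (1,0,3,2)]
for n,im in(("top",t),("scene",s)):
    g=cv2.cvtColor(im,cv2.COLOR_BGR2GRAY).astype(float); P=[]
    for u,v in S[n]:
        x0,y0=int(round(u))-3,int(round(v))-3; w=g[y0:y0+7,x0:x0+7]; w=np.clip(w-np.median(w)-5,0,None)
        yy,xx=np.mgrid[y0:y0+7,x0:x0+7]; P.append(((w*xx).sum()/w.sum(),(w*yy).sum()/w.sum()))
    w=plane(n,P,0.016); print(n,np.array(P),w)
    v=(w[0]+w[1]-w[2]-w[3])/2; u=(w[0]-w[1]+w[2]-w[3])/2
    print("center",w.mean(0),"len",np.linalg.norm(v),np.linalg.norm(u),"ydir",np.degrees(np.arctan2(v[1],v[0])),"xdir",np.degrees(np.arctan2(u[1],u[0])))
    c=w.mean(0)-0.02*v/np.linalg.norm(v); print("cradle origin",c[:2])
print("handle",tri((487,218),(45.74,210.92)))
E
```

```text
top [[117.193  211.1088]
 [107.5117 248.4569]
 [200.5046 226.6954]
 [192.202  264.3453]] [[0.5523 0.241  0.016 ]
 [0.4536 0.2612 0.016 ]
 [0.5069 0.0197 0.016 ]
 [0.4084 0.0399 0.016 ]]
center [0.4803 0.1404 0.016 ] len 0.22589436997257584 0.1006592047922001 ydir 78.43829495244944 xdir -11.597068012735486
cradle origin [0.4763 0.1209]
scene [[435.5783 288.4739]
 [456.4885 265.5231]
 [363.2563 242.6849]
 [384.9192 223.0758]] [[0.5459 0.2401 0.016 ]
 [0.4469 0.2609 0.016 ]
 [0.4994 0.0185 0.016 ]
 [0.4011 0.0388 0.016 ]]
center [0.4733 0.1396 0.016 ] len 0.2265829759171195 0.10072378498872168 ydir 78.24767397571782 xdir -11.756152713616911
cradle origin [0.4693 0.12  ]
handle (array([0.5108, 0.2942, 0.265 ]), np.float64(0.0016054584825541895))
```

```bash
cat >> h.py <<'E'
from scipy.spatial.transform import Rotation as Ro
def go(*tg,rpy0=None,p0=None):
    """print shift/turn rows for successive targets (x,y,z,yaw) tool down, each from the one before"""
    s=r.read_state(); p=np.array(s["eef_pos"] if p0 is None else p0); R=Ro.from_euler("xyz",s["tool_rot"] if rpy0 is None else rpy0,degrees=True)
    for t in tg:
        q=np.array(t[:3]); Q=Ro.from_euler("xyz",[180,0,t[3]],degrees=True)
        print(np.round(R.inv().apply(q-p)/.2,3),np.round(np.degrees((R.inv()*Q).as_rotvec())/45,3)); p,R=q,Q
E
python3 - <<'E'
from h import *
go((.42,.43,.36,125),(.45,.20,.38,100),(.47,-.02,.30,75),(.504-.03,-.21-.07,.20,68.4))
E
```

```text
[-0.931 -0.766 -0.71 ] [-0.002  0.001  0.638]
[-1.028 -0.537 -0.1  ] [ 0.    -0.     0.556]
[-1.101 -0.093  0.4  ] [ 0.    -0.     0.556]
[-1.251  0.356  0.5  ] [-0.    -0.     0.147]
```

Request:
{"name": "send_rows", "arguments": {"commands": [[[-0.93,-0.77,-0.71],[0,0,0.64]],[[-0.93,-0.77,-0.71],[0,0,0.64]],[[-0.93,-0.77,-0.71],[0,0,0.64]],[[-0.93,-0.77,-0.71],[0,0,0.64]],[[-0.93,-0.77,-0.71],[0,0,0.64]],[[-0.93,-0.77,-0.71],[0,0,0.64]],[[-0.93,-0.77,-0.71],[0,0,0.64]],[[-0.93,-0.77,-0.71],[0,0,0.64]],[[-0.93,-0.77,-0.71],[0,0,0.64]],[[-0.93,-0.77,-0.71],[0,0,0.64]]], "claw": 1}}

```text
t: 0.93
eef_pos: [0.419, 0.4301, 0.3601]
tool_rot: [-180.0, -0.0, 124.9]
force: [-0.1, 1.0, -0.8]
finger_gap: 0.093
gripper_force: 0.0
```

Request:
{"name": "send_rows", "arguments": {"commands": [[[-1,-0.53,-0.1],[0,0,0.56]],[[-1,-0.53,-0.1],[0,0,0.56]],[[-1,-0.53,-0.1],[0,0,0.56]],[[-1,-0.53,-0.1],[0,0,0.56]],[[-1,-0.53,-0.1],[0,0,0.56]],[[-1,-0.53,-0.1],[0,0,0.56]],[[-1,-0.53,-0.1],[0,0,0.56]],[[-1,-0.53,-0.1],[0,0,0.56]],[[-1,-0.53,-0.1],[0,0,0.56]],[[-1,-0.53,-0.1],[0,0,0.56]]]}}

```text
t: 1.77
eef_pos: [0.4467, 0.207, 0.3799]
tool_rot: [-179.9, 0.0, 99.9]
force: [-0.1, 0.9, 0.1]
finger_gap: 0.0926
gripper_force: 0.0
```

```bash
python3 - <<'E'
from h import *
s=r.read_state();print(s["t"],s["eef_pos"],s["tool_rot"],s["joint_pos"],s["force"])
go((.46,.02,.36,85),(.48,-.17,.24,68.4),(.504,-.21,.18,68.4))
E
```

```text
1.7667 [0.4467 0.207  0.3799] [-179.9333    0.0289   99.8938] [-48.2273   8.5029  19.6925 109.7178  -3.2171  62.3796 -17.3447] [-0.1334  0.9332  0.0742]
[-0.932 -0.095  0.1  ] [-0.001  0.001  0.331]
[-0.938  0.182  0.6  ] [ 0.    -0.     0.369]
[-0.142  0.185  0.3  ] [0. 0. 0.]
```

```bash
python3 - <<'E'
from h import *
import json
s=r.read_state(); im=r.snapshot("wrist"); cv2.imwrite("pics/wcr.png",im)
json.dump([list(s["eef_pos"]),list(s["tool_rot"])],open("wcr.json","w"))
E
```

```text
(no output)
```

View pics/wcr.png

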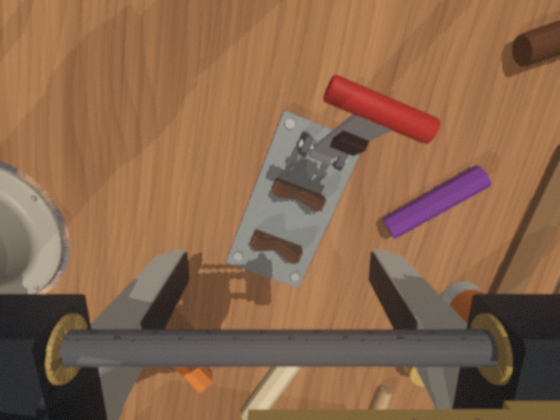

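Request:
{"name": "send_rows", "arguments": {"commands": [[[-0.93,-0.1,0.1],[0,0,0.33]],[[-0.93,-0.1,0.1],[0,0,0.33]],[[-0.93,-0.1,0.1],[0,0,0.33]],[[-0.93,-0.1,0.1],[0,0,0.33]],[[-0.93,-0.1,0.1],[0,0,0.33]],[[-0.93,-0.1,0.1],[0,0,0.33]],[[-0.93,-0.1,0.1],[0,0,0.33]],[[-0.93,-0.1,0.1],[0,0,0.33]],[[-0.93,-0.1,0.1],[0,0,0.33]],[[-0.93,-0.1,0.1],[0,0,0.33]]]}}

```text
t: 2.65
eef_pos: [0.459, 0.0198, 0.3605]
tool_rot: [-180.0, 0.0, 85.0]
force: [-0.0, -0.8, 0.4]
finger_gap: 0.093
gripper_force: 0.0
```

Request:
{"name": "send_rows", "arguments": {"commands": [[[-0.94,0.18,0.6],[0,0,0.37]],[[-0.94,0.18,0.6],[0,0,0.37]],[[-0.94,0.18,0.6],[0,0,0.37]],[[-0.94,0.18,0.6],[0,0,0.37]],[[-0.94,0.18,0.6],[0,0,0.37]],[[-0.94,0.18,0.6],[0,0,0.37]],[[-0.94,0.18,0.6],[0,0,0.37]],[[-0.94,0.18,0.6],[0,0,0.37]],[[-0.94,0.18,0.6],[0,0,0.37]],[[-0.94,0.18,0.6],[0,0,0.37]]]}}

```text
t: 3.48
eef_pos: [0.4785, -0.1707, 0.2412]
tool_rot: [180.0, -0.0, 68.4]
force: [0.3, 0.5, 0.3]
finger_gap: 0.0933
gripper_force: 0.0
```

```bash
python3 - <<'E'
from h import *
import json
s=r.read_state(); im=r.snapshot("wrist"); cv2.imwrite("pics/wbl.png",im)
T=np.eye(4);T[:3,3]=s["eef_pos"];T[:3,:3]=Ro.from_euler("xyz",s["tool_rot"],degrees=True).as_matrix()
for c in blobs(im,(15,30,120),(32,165,255),800):
    b=cv2.minAreaRect(c);m=cv2.moments(c);cen=(m["m10"]/m["m00"],m["m01"]/m["m00"])
    bp=plane("wrist",cv2.boxPoints(b),0.018,T);e=[np.linalg.norm(bp[i]-bp[i-1]) for i in range(4)]
    i=int(np.argmax(e));v=bp[i]-bp[i-1]
    print(b,cen,plane("wrist",cen,.018,T),np.array(e),np.degrees(np.arctan2(v[1],v[0])))
E
```

```text
((403.9999694824219, 411.0), (309.99993896484375, 15.999998092651367), -0.0) (415.3700943023321, 413.4215370715455) [[ 0.5318 -0.5466  0.018 ]] [0.4306 0.0277 0.4236 0.0284] 158.32512877115076
((403.4942932128906, 272.1383361816406), (69.33971405029297, 26.879602432250977), 56.82148742675781) (399.71624022743424, 271.1460554371002) [[ 0.5719 -0.3298  0.018 ]] [0.0947 0.0311 0.0934 0.0328] 102.58975108622927
((312.85345458984375, 199.39512634277344), (36.24653625488281, 145.5858154296875), 1.9091525077819824) (313.2603247935041, 197.60436791264175) [[ 0.5065 -0.2051  0.018 ]] [0.0438 0.1713 0.0388 0.1716] -111.0906261898419
((504.964111328125, 199.26303100585938), (193.638427734375, 26.99492835998535), 81.38435363769531) (504.94182164997613, 196.78441729943876) [[ 0.7084 -0.2843  0.018 ]] [0.2381 0.0276 0.2381 0.0323] 85.97720551897011
((533.0, 24.5), (49.0, 52.0), 90.0) (532.9224363549845, 20.935363629153777) [[ 0.7698 -0.1158  0.018 ]] [0.0445 0.0505 0.0449 0.0524] 158.32690218042012
```

View pics/wbl.png

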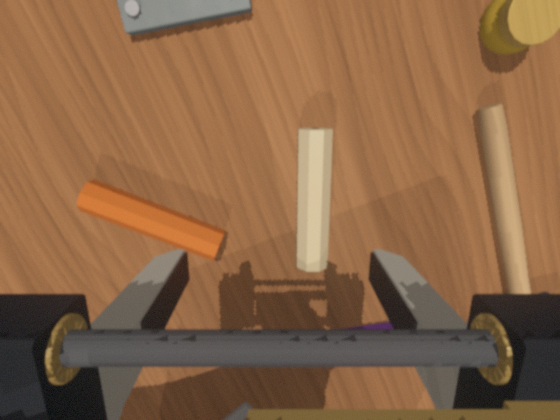

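Wrist picture 1 shows the cradle: screws at (289,124), (238,257), (295,277), with the handle leaning back at (381,109). Wrist picture 2 shows the pale octagonal blank at (313,199), nearly aligned with the tool; the orange bar at (150,220) and the hammer at (505,200) are both clear of the fingers.

```bash
python3 - <<'E'
from h import *
import json
p,e=json.load(open("wcr.json")); T=np.eye(4);T[:3,3]=p;T[:3,:3]=Ro.from_euler("xyz",e,degrees=True).as_matrix()
g=cv2.cvtColor(cv2.imread("pics/wcr.png"),cv2.COLOR_BGR2GRAY).astype(float);P=[]
for u,v in((289,124),(295,277),(238,257)):
    x0,y0=u-6,v-6;w=g[y0:y0+13,x0:x0+13];w=np.clip(w-np.median(w)-15,0,None);yy,xx=np.mgrid[y0:y0+13,x0:x0+13];P.append(((w*xx).sum()/w.sum(),(w*yy).sum()/w.sum()))
for z in (.016,.019):
    w=plane("wrist",P,z,T); print(np.array(P).round(1).tolist(),w)
    v=w[0]-w[2];u=w[1]-w[2];c=(w[0]+w[1])/2
    print(np.linalg.norm(v),np.linalg.norm(u),"yaw",np.degrees(np.arctan2(v[1],v[0])),np.degrees(np.arctan2(u[1],u[0])),"origin",c-.02*v/np.linalg.norm(v))
go((.506,-.207,.08,68.9),(.506,-.207,.004,68.9))
E
```

```text
[[289.8, 123.0], [294.7, 276.7], [237.4, 256.3]] [[0.4524 0.2616 0.016 ]
 [0.505  0.0199 0.016 ]
 [0.4066 0.04   0.016 ]]
0.22629975396113924 0.10035174516923162 yaw 78.33068981619303 -11.522276908973902 origin [0.4746 0.1212 0.016 ]
[[289.8, 123.0], [294.7, 276.7], [237.4, 256.3]] [[0.4523 0.2617 0.019 ]
 [0.5045 0.0214 0.019 ]
 [0.4068 0.0414 0.019 ]]
0.22501483893560092 0.09978195460185393 yaw 78.33068981619301 -11.522276908973893 origin [0.4744 0.122  0.019 ]
[-0.119  0.194  0.807] [ 0.001 -0.001 -0.012]
[ 0.   -0.    0.38] [0. 0. 0.]
```

Request:
{"name": "send_rows", "arguments": {"commands": [[[-0.12,0.19,0.2],[0,0,-0.01]],[[-0.12,0.19,0.4],[0,0,-0.01]],[[-0.12,0.19,0.6],[0,0,-0.01]],[[-0.12,0.19,0.8],[0,0,-0.01]],[[-0.12,0.19,0.9],[0,0,-0.01]],[[-0.12,0.19,1.0],[0,0,-0.01]],[[-0.12,0.19,1.0],[0,0,-0.01]],[[-0.12,0.19,1.0],[0,0,-0.01]],[[-0.12,0.19,1.0],[0,0,-0.01]],[[-0.12,0.19,1.0],[0,0,-0.01]]]}}

```text
t: 4.37
eef_pos: [0.5055, -0.2086, 0.0425]
tool_rot: [179.8, -0.0, 68.7]
force: [-0.3, 0.6, 1.1]
finger_gap: 0.0927
gripper_force: 0.0
```

```bash
python3 - <<'E'
from h import *
s=r.read_state();print(s["eef_pos"],s["force"]); go((.506,-.207,.005,68.9))
E
```

```text
[ 0.5055 -0.2086  0.0425] [-0.251   0.6419  1.0595]
[ 0.008 -0.001  0.187] [ 0.004 -0.    -0.004]
```

Request:
{"name": "send_rows", "arguments": {"commands": [[[0,0,0.05],[0,0,0]],[[0,0,0.1],[0,0,0]],[[0,0,0.14],[0,0,0]],[[0,0,0.17],[0,0,0]],[[0,0,0.185],[0,0,0]],[[0,0,0.185],[0,0,0]],[[0,0,0.185],[0,0,0]],[[0,0,0.185],[0,0,0]],[[0,0,0.185],[0,0,0]],[[0,0,0.185],[0,0,0]]]}}

```text
t: 5.2
eef_pos: [0.5045, -0.2087, 0.0039]
tool_rot: [180.0, 0.0, 68.7]
force: [-0.7, -0.2, -0.3]
finger_gap: 0.0928
gripper_force: 0.0
```

Request:
{"name": "send_rows", "arguments": {"commands": [[[0,0,0],[0,0,0]],[[0,0,0],[0,0,0]],[[0,0,0],[0,0,0]],[[0,0,0],[0,0,0]],[[0,0,0],[0,0,0]],[[0,0,0],[0,0,0]],[[0,0,0],[0,0,0]],[[0,0,0],[0,0,0]],[[0,0,0],[0,0,0]],[[0,0,0],[0,0,0]]], "claw": 0, "squeeze": 20}}

```text
t: 6.03
eef_pos: [0.5044, -0.2087, 0.0037]
tool_rot: [180.0, 0.0, 68.7]
force: [1.1, -0.3, 0.5]
finger_gap: 0.0359
gripper_force: 20.0
```

```bash
python3 - <<'E'
from h import *
s=r.read_state();print(s["eef_pos"],s["tool_rot"],s["force"],s["finger_gap"],s["gripper_force"])
im=r.snapshot("wrist");cv2.imwrite("pics/wg.png",im)
c=np.array([.4745,.1213]);y=np.array([np.cos(np.radians(78.35)),np.sin(np.radians(78.35))])
print("above cradle",c)
go((.506,-.207,.16,68.9),(.49,-.03,.16,74),(c[0],c[1],.16,78.35))
E
```

```text
[ 0.5044 -0.2087  0.0037] [179.9859   0.0042  68.6616] [ 1.1221 -0.2655  0.5191] 0.03592010360020656 19.999848963925615
above cradle [0.4745 0.1213]
[ 0.011  0.005 -0.782] [ 0.     0.    -0.005]
[ 0.797 -0.393 -0.   ] [ 0.     0.    -0.113]
[ 0.706 -0.283 -0.   ] [ 0.     0.    -0.097]
```

View pics/wg.png

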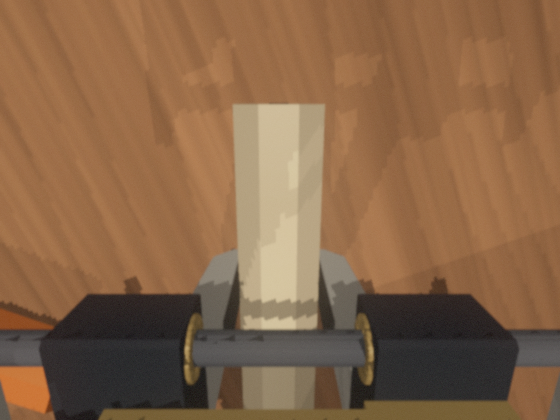

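The blank is gripped between the pads (36 mm), and its far end is at row 104, columns 233–325.

```bash
python3 - <<'E'
from h import *
s=r.read_state();T=np.eye(4);T[:3,3]=s["eef_pos"];T[:3,:3]=Ro.from_euler("xyz",s["tool_rot"],degrees=True).as_matrix()
for z in(.036,): print(np.linalg.inv(T)[:3,:3]@(plane("wrist",(281,104),z,T)[0]-T[:3,3]))
E
```

```text
[ 0.0804  0.0003 -0.0324]
```

Request:
{"name": "send_rows", "arguments": {"commands": [[[0,0,-0.04],[0,0,0]],[[0,0,-0.12],[0,0,0]],[[0,0,-0.22],[0,0,0]],[[0,0,-0.34],[0,0,0]],[[0,0,-0.46],[0,0,0]],[[0,0,-0.58],[0,0,0]],[[0,0,-0.68],[0,0,0]],[[0,0,-0.75],[0,0,0]],[[0,0,-0.78],[0,0,0]],[[0,0,-0.78],[0,0,0]]]}}

```text
t: 6.92
eef_pos: [0.5047, -0.2087, 0.1611]
tool_rot: [179.9, -0.0, 68.7]
force: [0.8, -0.1, -1.5]
finger_gap: 0.0355
gripper_force: 20.0
```

Request:
{"name": "send_rows", "arguments": {"commands": [[[0.04,-0.02,0],[0,0,0]],[[0.12,-0.06,0],[0,0,-0.02]],[[0.22,-0.11,0],[0,0,-0.04]],[[0.34,-0.17,0],[0,0,-0.06]],[[0.46,-0.23,0],[0,0,-0.08]],[[0.58,-0.29,0],[0,0,-0.09]],[[0.68,-0.34,0],[0,0,-0.1]],[[0.75,-0.37,0],[0,0,-0.11]],[[0.8,-0.39,0],[0,0,-0.11]],[[0.8,-0.39,0],[0,0,-0.11]]]}}

```text
t: 7.75
eef_pos: [0.4891, -0.0287, 0.1586]
tool_rot: [-179.9, 0.0, 73.8]
force: [-0.8, 0.7, -1.3]
finger_gap: 0.0364
gripper_force: 20.0
```

Request:
{"name": "send_rows", "arguments": {"commands": [[[0.04,-0.02,0],[0,0,0]],[[0.12,-0.05,0],[0,0,-0.02]],[[0.22,-0.09,0],[0,0,-0.04]],[[0.34,-0.14,0],[0,0,-0.06]],[[0.44,-0.18,0],[0,0,-0.08]],[[0.54,-0.22,0],[0,0,-0.09]],[[0.62,-0.25,0],[0,0,-0.1]],[[0.68,-0.27,0],[0,0,-0.1]],[[0.71,-0.28,0],[0,0,-0.1]],[[0.71,-0.28,0],[0,0,-0.1]]]}}

```text
t: 8.58
eef_pos: [0.4761, 0.1215, 0.1594]
tool_rot: [-180.0, 0.0, 78.2]
force: [0.3, -0.4, -0.7]
finger_gap: 0.0356
gripper_force: 20.0
```

```bash
python3 - <<'E'
from h import *
s=r.read_state();print(s["eef_pos"],s["tool_rot"],s["force"],s["finger_gap"],s["gripper_force"])
im=r.snapshot("top");im2=r.snapshot("scene");cv2.imwrite("pics/top2.png",im);cv2.imwrite("pics/scene2.png",im2)
for n,i in(("top",im),("scene",im2)):
  for c in blobs(i,(15,30,120),(32,165,255),80): print(n,cv2.minAreaRect(c))
E
```

```text
[0.4761 0.1215 0.1594] [-179.9898    0.0124   78.1597] [ 0.2581 -0.3636 -0.7226] 0.0355817301701017 19.999842009565327
top ((201.25018310546875, 397.4101257324219), (34.34021759033203, 88.62240600585938), 80.2475814819336)
top ((415.3983154296875, 358.51641845703125), (138.05419921875, 10.356185913085938), 64.88516235351562)
top ((165.5, 235.0), (41.0, 20.0), 0.0)
top ((51.293487548828125, 198.41854858398438), (53.748321533203125, 110.20917510986328), 82.78573608398438)
top ((321.9963073730469, 151.09603881835938), (92.08576965332031, 8.26312255859375), 2.2025980949401855)
top ((249.0, 131.5), (17.0, 18.0), 90.0)
top ((541.4999389648438, 197.99998474121094), (187.99996948242188, 34.99999237060547), 90.0)
top ((192.5, 102.0), (26.0, 27.0), 90.0)
scene ((373.1180114746094, 395.5057678222656), (50.360321044921875, 11.889995574951172), 31.86598014831543)
scene ((310.3829650878906, 332.3076171875), (24.936695098876953, 9.658286094665527), 2.385944128036499)
scene ((270.60296630859375, 329.66180419921875), (35.32870864868164, 15.949369430541992), 30.963756561279297)
scene ((312.0, 292.0), 
[... 744 characters left out ...]
, 57.9527587890625)
scene ((64.2271728515625, 89.39146423339844), (25.851661682128906, 19.09600257873535), 54.1623420715332)
scene ((555.5517578125, 92.62068176269531), (5.199469566345215, 27.85430145263672), 21.80141258239746)
scene ((265.2846374511719, 112.93199157714844), (7.9297919273376465, 80.00055694580078), 17.52556800842285)
scene ((96.48513793945312, 76.3608169555664), (15.856196403503418, 48.76429748535156), 62.10273361206055)
scene ((5.4528303146362305, 73.08489990234375), (30.081960678100586, 12.911890983581543), 74.05460357666016)
scene ((209.0365753173828, 32.82927322387695), (29.92694664001465, 19.988109588623047), 83.6598129272461)
scene ((389.0, 58.0), (116.0, 340.0), 90.0)
```

```bash
python3 - <<'E'
from h import *
go((.4745,.1213,.055,78.35),(.4745,.1213,.0415,78.35))
E
```

```text
[ 0.006 -0.01   0.523] [ 0.     0.001 -0.007]
[ 0.    -0.     0.067] [0. 0. 0.]
```

Request:
{"name": "send_rows", "arguments": {"commands": [[[0,-0.01,0.03],[0,0,-0.005]],[[0,-0.01,0.09],[0,0,-0.005]],[[0,-0.01,0.17],[0,0,-0.005]],[[0,-0.01,0.26],[0,0,-0.005]],[[0,-0.01,0.34],[0,0,-0.005]],[[0,-0.01,0.41],[0,0,-0.005]],[[0,-0.01,0.46],[0,0,-0.005]],[[0,-0.01,0.5],[0,0,-0.005]],[[0,-0.01,0.52],[0,0,-0.005]],[[0,-0.01,0.52],[0,0,-0.005]]]}}

```text
t: 9.52
eef_pos: [0.474, 0.1206, 0.055]
tool_rot: [-180.0, 0.0, 78.3]
force: [0.5, 0.2, -1.2]
finger_gap: 0.0362
gripper_force: 20.0
```

Request:
{"name": "send_rows", "arguments": {"commands": [[[0,0,0.005],[0,0,0]],[[0,0,0.01],[0,0,0]],[[0,0,0.018],[0,0,0]],[[0,0,0.026],[0,0,0]],[[0,0,0.034],[0,0,0]],[[0,0,0.042],[0,0,0]],[[0,0,0.05],[0,0,0]],[[0,0,0.055],[0,0,0]],[[0,0,0.06],[0,0,0]],[[0,0,0.06],[0,0,0]]]}}

```text
t: 10.35
eef_pos: [0.4742, 0.1212, 0.0434]
tool_rot: [-180.0, 0.0, 78.3]
force: [-0.0, 0.2, -2.0]
finger_gap: 0.0356
gripper_force: 20.0
```

```bash
python3 - <<'E'
from h import *
s=r.read_state();print(s["eef_pos"],s["tool_rot"],s["force"],s["moment"],s["finger_gap"],s["gripper_force"])
E
```

```text
[0.4742 0.1212 0.0434] [-179.9908    0.0089   78.3387] [-0.0075  0.2134 -1.9831] [-0.019   0.1082  0.0728] 0.03561978322323188 19.999698391766287
```

Request:
{"name": "send_rows", "arguments": {"commands": [[[0,0,0.002],[0,0,0]],[[0,0,0.004],[0,0,0]],[[0,0,0.006],[0,0,0]],[[0,0,0.008],[0,0,0]],[[0,0,0.01],[0,0,0]],[[0,0,0.012],[0,0,0]],[[0,0,0.013],[0,0,0]],[[0,0,0.014],[0,0,0]],[[0,0,0.014],[0,0,0]],[[0,0,0.014],[0,0,0]]]}}

```text
t: 11.18
eef_pos: [0.4749, 0.1211, 0.0411]
tool_rot: [179.9, -0.0, 78.3]
force: [1.4, -1.1, 4.5]
finger_gap: 0.0356
gripper_force: 20.0
```

```bash
python3 - <<'E'
from h import *
s=r.read_state();print(s["eef_pos"],s["tool_rot"],s["force"],s["moment"],s["finger_gap"],s["gripper_force"])
E
```

```text
[0.4749 0.1211 0.0411] [179.9207  -0.0211  78.3242] [ 1.4158 -1.0975  4.5495] [-0.2278 -0.2585  0.0378] 0.03563234428839444 20.00041923194658
```

Request:
{"name": "send_rows", "arguments": {"commands": [[[0,0,0],[0,0,0]],[[0,0,0],[0,0,0]],[[0,0,0],[0,0,0]],[[0,0,0],[0,0,0]],[[0,0,0],[0,0,0]],[[0,0,0],[0,0,0]],[[0,0,0],[0,0,0]],[[0,0,0],[0,0,0]],[[0,0,0],[0,0,0]],[[0,0,0],[0,0,0]]], "claw": 0.75}}

```text
t: 12.02
eef_pos: [0.4742, 0.1212, 0.0408]
tool_rot: [180.0, 0.0, 78.3]
force: [-0.4, 0.6, 0.1]
finger_gap: 0.0699
gripper_force: 0.0
```

Request:
{"name": "send_rows", "arguments": {"commands": [[[0,0,-0.04],[0,0,0]],[[0,0,-0.1],[0,0,0]],[[0,0,-0.2],[0,0,0]],[[0,0,-0.3],[0,0,0]],[[0,0,-0.42],[0,0,0]],[[0,0,-0.54],[0,0,0]],[[0,0,-0.66],[0,0,0]],[[0,0,-0.78],[0,0,0]],[[0,0,-0.9],[0,0,0]],[[0,0,-1],[0,0,0]]]}}

```text
t: 12.85
eef_pos: [0.474, 0.1209, 0.243]
tool_rot: [180.0, -0.0, 78.3]
force: [0.3, -0.2, -0.1]
finger_gap: 0.0697
gripper_force: 0.0
```

```bash
python3 - <<'E'
from h import *
s=r.read_state();print(s["t"],s["eef_pos"],s["tool_rot"],s["force"])
im=r.snapshot("wrist");cv2.imwrite("pics/w3.png",im);b=r.snapshot("scene");cv2.imwrite("pics/s3.png",b)
out=np.zeros((600,800,3),np.uint8);out[:,:400]=cv2.resize(im[:,140:420],(400,600));out[:300,400:]=cv2.resize(b[180:300,340:500],(400,300),interpolation=cv2.INTER_CUBIC)
cv2.imwrite("pics/c3.png",out)
E
```

```text
12.85 [0.474  0.1209 0.243 ] [179.9667  -0.0364  78.3127] [ 0.2646 -0.2081 -0.1131]
```

View pics/c3.png

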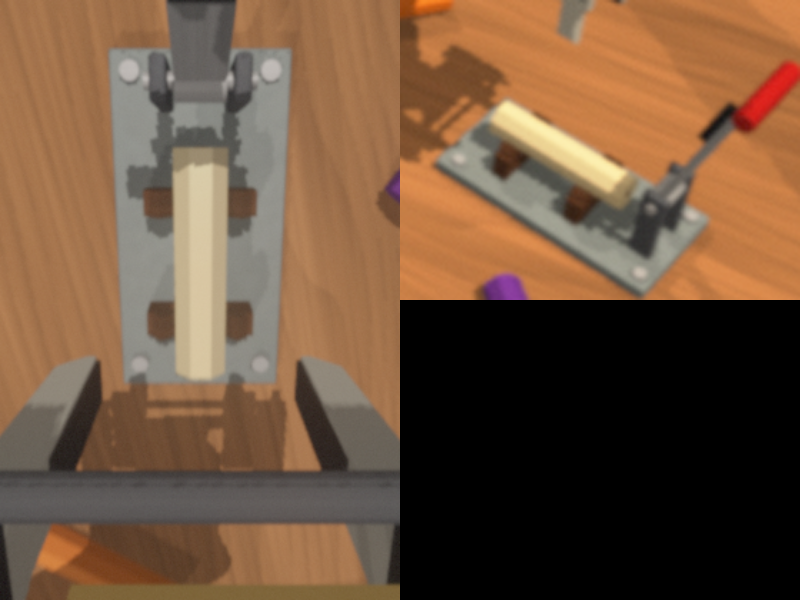

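The blank sits parallel in both V-blocks, with ends reaching about equally past each block. The hold-down leans back, its red handle at the top right of the scene crop. I check the numbers and plan the swing.

```bash
python3 - <<'E'
from h import *
s=r.read_state();T=np.eye(4);T[:3,3]=s["eef_pos"];T[:3,:3]=Ro.from_euler("xyz",s["tool_rot"],degrees=True).as_matrix()
f=lambda x,y:(140+x/1.4286,y/1.4286)
a=np.radians(78.35);Y=np.array([np.cos(a),np.sin(a)]);X=np.array([Y[1],-Y[0]]);O=np.array([.4745,.1213])
def cr(w): d=np.atleast_2d(w)[:,:2]-O; return np.c_[d@X,d@Y]*1000
print("screws",cr(plane("wrist",[f(128,70),f(271,70),f(140,363),f(260,365)],.018,T)))
print("blank ends",cr(plane("wrist",[f(200,149),f(201,374)],.073,T)))
st=cv2.imread("pics/s3.png");red=[cv2.minAreaRect(c)[0] for c in blobs(st,(0,200,100),(4,255,255))];print(red)
im=r.snapshot("top"); rt=[cv2.minAreaRect(c)[0] for c in blobs(im,(0,200,100),(4,255,255))];print(rt)
h=np.array([.5108,.2942]);print("handle",cr(h))
g=h+X*.033; print(g)
p1=(.474,.1209,.35,123);go(p1,(.50,.22,.35,150),(g[0],g[1],.31,168.35),(g[0],g[1],.246,168.35))
ph=np.radians(np.linspace(107.7,1.86,51));y=.12-.1851*np.cos(ph);z=.088+.1851*np.sin(ph)
for k in range(5):
    i=slice(10*k+1,10*k+11);print([[0,a,b] for a,b in zip(((y[i]-y[10*k])/.2).round(3).tolist(),(-(z[i]-z[10*k])/.2).round(3).tolist())])
E
```

```text
screws [[-48.4701 134.3936]
 [ 53.1629 134.3425]
 [-47.4668 -91.1287]
 [ 53.0456 -93.182 ]]
blank ends [[  2.2946  80.5042]
 [  3.0585 -75.7231]]
[(486.75006103515625, 218.25003051757812), (213.00001525878906, 8.0)]
[]
handle [[  0.638  176.6683]]
[0.5431 0.2875]
[-0.002 -0.001 -0.538] [ 0.004 -0.002 -0.992]
[0.345 0.379 0.   ] [ 0.   0.  -0.6]
[-0.018  0.4    0.2  ] [-0.     0.    -0.408]
[-0.   -0.    0.32] [0. 0. 0.]
[[0, -0.033, -0.01], [0, -0.066, -0.018], [0, -0.099, -0.026], [0, -0.133, -0.032], [0, -0.167, -0.037], [0, -0.201, -0.04], [0, -0.235, -0.043], [0, -0.269, -0.044], [0, -0.303, -0.044], [0, -0.337, -0.042]]
[[0, -0.034, 0.003], [0, -0.068, 0.007], [0, -0.102, 0.012], [0, -0.135, 0.018], [0, -0.169, 0.026], [0, -0.202, 0.035], [0, -0.234, 0.045], [0, -0.267, 0.056], [0, -0.298, 0.069], [0, -0.33, 0.083]]
[[0, -0.031, 0.015], [0, -0.061, 0.031], [0, -0.091, 0.048], [0, -0.12, 0.066], [0, -0.148, 0.085], [0, -0.176, 0.105], [0, -0.202, 0.127], [0, -0.228, 0.149], [0, -0.253, 0.172], [0, -0.278, 0.196]]
[[0, -0.023, 0.025], [0, -0.046, 0.051], [0, -0.067, 0.077], [0, -0.088, 0.105], [0, -0.107, 0.133], [0, -0.126, 0.162], [0, -0.143, 0.191], [0, -0.159, 0.221], [0, -0.174, 0.252], [0, -0.188, 0.283]]
[[0, -0.013, 0.032], [0, -0.024, 0.064], [0, -0.035, 0.096], [0, -0.044, 0.129], [0, -0.052, 0.163], [0, -0.059, 0.196], [0, -0.064, 0.23], [0, -0.069, 0.264], [0, -0.072, 0.298], [0, -0.073, 0.332]]
```

Blank centre relative to the screw pattern: about 0 mm in x and +1 mm in y, so it is seated and centred. Next, the handle.

Request:
{"name": "send_rows", "arguments": {"commands": [[[0,0,-0.2],[0,0,0]],[[0,0,-0.4],[0,0,-0.16]],[[0,0,-0.54],[0,0,-0.32]],[[0,0,-0.54],[0,0,-0.48]],[[0,0,-0.54],[0,0,-0.64]],[[0,0,-0.54],[0,0,-0.8]],[[0,0,-0.54],[0,0,-0.95]],[[0,0,-0.54],[0,0,-0.99]],[[0,0,-0.54],[0,0,-0.99]],[[0,0,-0.54],[0,0,-0.99]]], "claw": 1}}

```text
t: 13.83
eef_pos: [0.4737, 0.121, 0.348]
tool_rot: [-179.9, -0.0, 122.8]
force: [0.3, -0.9, -0.2]
finger_gap: 0.0934
gripper_force: 0.0
```

Request:
{"name": "send_rows", "arguments": {"commands": [[[0.04,0.04,0],[0,0,-0.1]],[[0.1,0.1,0],[0,0,-0.2]],[[0.16,0.17,0],[0,0,-0.3]],[[0.22,0.24,0],[0,0,-0.4]],[[0.28,0.3,0],[0,0,-0.5]],[[0.34,0.37,0],[0,0,-0.6]],[[0.345,0.38,0],[0,0,-0.6]],[[0.345,0.38,0],[0,0,-0.6]],[[0.345,0.38,0],[0,0,-0.6]],[[0.345,0.38,0],[0,0,-0.6]]]}}

```text
t: 14.67
eef_pos: [0.5004, 0.2191, 0.3487]
tool_rot: [-180.0, -0.0, 149.7]
force: [1.3, -0.8, 0.2]
finger_gap: 0.093
gripper_force: 0.0
```

Request:
{"name": "send_rows", "arguments": {"commands": [[[0,0.05,0],[0,0,-0.1]],[[0,0.12,0.02],[0,0,-0.2]],[[0,0.2,0.05],[0,0,-0.3]],[[-0.01,0.28,0.1],[0,0,-0.4]],[[-0.02,0.35,0.14],[0,0,-0.41]],[[-0.02,0.4,0.18],[0,0,-0.41]],[[-0.02,0.4,0.2],[0,0,-0.41]],[[-0.02,0.4,0.2],[0,0,-0.41]],[[-0.02,0.4,0.2],[0,0,-0.41]],[[-0.02,0.4,0.2],[0,0,-0.41]]]}}

```text
t: 15.5
eef_pos: [0.5441, 0.2868, 0.3093]
tool_rot: [-180.0, 0.0, 168.2]
force: [-0.0, 0.2, 0.7]
finger_gap: 0.0933
gripper_force: 0.0
```

```bash
python3 - <<'E'
from h import *
s=r.read_state();print(s["t"],s["eef_pos"],s["tool_rot"],s["joint_pos"],s["force"])
im=r.snapshot("wrist");cv2.imwrite("pics/w4.png",im)
T=np.eye(4);T[:3,3]=s["eef_pos"];T[:3,:3]=Ro.from_euler("xyz",s["tool_rot"],degrees=True).as_matrix()
for c in blobs(im,(0,180,80),(5,255,255))+blobs(im,(174,180,80),(180,255,255)):
    b=cv2.minAreaRect(c);w=plane("wrist",cv2.boxPoints(b),.265,T);print(b,w,w.mean(0))
go((.5431,.2875,.246,168.35))
E
```

```text
15.5 [0.5441 0.2868 0.3093] [-179.9992    0.0192  168.239 ] [-46.3277  22.2507  18.8749 101.5078  -8.3274  57.5908  53.9541] [-0.0208  0.1557  0.7201]
((280.0, 180.0), (146.0, 34.0), 90.0) [[0.4656 0.2949 0.265 ]
 [0.4696 0.3138 0.265 ]
 [0.5577 0.2967 0.265 ]
 [0.5532 0.2755 0.265 ]] [0.5115 0.2952 0.265 ]
[0.006 0.002 0.317] [ 0.001  0.001 -0.002]
```

View pics/w4.png

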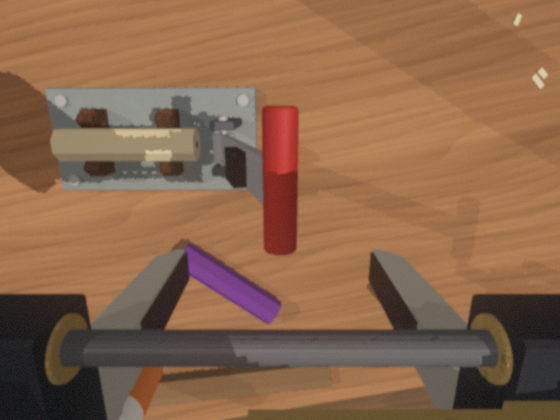

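The red bar is at wrist (280,180), parallel to the pads and midway between the fingers. Its measured centre (0.5115, 0.2952) agrees with the two-view fix. Descend and grip its +x half.

Request:
{"name": "send_rows", "arguments": {"commands": [[[0,0,0.03],[0,0,0]],[[0,0,0.08],[0,0,0]],[[0,0,0.14],[0,0,0]],[[0,0,0.2],[0,0,0]],[[0,0,0.25],[0,0,0]],[[0,0,0.29],[0,0,0]],[[0,0,0.31],[0,0,0]],[[0,0,0.31],[0,0,0]],[[0,0,0.31],[0,0,0]],[[0,0,0.31],[0,0,0]]]}}

```text
t: 16.38
eef_pos: [0.5445, 0.2877, 0.2473]
tool_rot: [180.0, 0.0, 168.3]
force: [0.7, 0.2, 1.3]
finger_gap: 0.0931
gripper_force: 0.0
```

Request:
{"name": "send_rows", "arguments": {"commands": [[[0,0,0],[0,0,0]],[[0,0,0],[0,0,0]],[[0,0,0],[0,0,0]],[[0,0,0],[0,0,0]],[[0,0,0],[0,0,0]],[[0,0,0],[0,0,0]],[[0,0,0],[0,0,0]],[[0,0,0],[0,0,0]],[[0,0,0],[0,0,0]],[[0,0,0],[0,0,0]]], "claw": 0, "squeeze": 15}}

```text
t: 17.22
eef_pos: [0.5442, 0.2876, 0.2468]
tool_rot: [-180.0, 0.0, 168.3]
force: [-0.5, -0.2, -0.2]
finger_gap: 0.0307
gripper_force: 0.0
```

Request:
{"name": "send_rows", "arguments": {"commands": [[[0,-0.033,-0.01],[0,0,0]],[[0,-0.066,-0.018],[0,0,0]],[[0,-0.1,-0.026],[0,0,0]],[[0,-0.133,-0.032],[0,0,0]],[[0,-0.167,-0.037],[0,0,0]],[[0,-0.2,-0.04],[0,0,0]],[[0,-0.235,-0.043],[0,0,0]],[[0,-0.27,-0.044],[0,0,0]],[[0,-0.303,-0.044],[0,0,0]],[[0,-0.337,-0.042],[0,0,0]]]}}

```text
t: 18.05
eef_pos: [0.5303, 0.2208, 0.2552]
tool_rot: [-180.0, -0.0, 168.3]
force: [-0.7, 4.0, 1.9]
finger_gap: 0.0218
gripper_force: 15.0
```

```bash
cat >> h.py <<'E'
a_=np.radians(78.35);Y_=np.array([np.cos(a_),np.sin(a_)]);X_=np.array([Y_[1],-Y_[0]]);O_=np.array([.4745,.1213])
def arm():
    s=r.read_state();d=np.array(s["eef_pos"][:2])-O_;y=d@Y_;z=s["eef_pos"][2]+.019
    print("t",round(s["t"],2),"cradle x,y,z",d@X_,y,z,"phi",np.degrees(np.arctan2(z-.088,.12-y)),"rad",np.hypot(z-.088,.12-y),"F",s["force"],"gap",s["finger_gap"],s["gripper_force"],s["tool_rot"])
E
python3 -c "from h import *; arm()"
```

```text
t 18.05 cradle x,y,z 0.03451962365439265 0.1087083445806255 0.2742292502183899 phi 86.53022757845996 rad 0.186571260163546 F [-0.6553  3.964   1.893 ] gap 0.021769550592995915 14.999819844961166 [-179.9935   -0.008   168.3315]
```

Request:
{"name": "send_rows", "arguments": {"commands": [[[0,-0.034,0.003],[0,0,0]],[[0,-0.068,0.008],[0,0,0]],[[0,-0.102,0.013],[0,0,0]],[[0,-0.135,0.02],[0,0,0]],[[0,-0.169,0.028],[0,0,0]],[[0,-0.202,0.037],[0,0,0]],[[0,-0.234,0.048],[0,0,0]],[[0,-0.267,0.06],[0,0,0]],[[0,-0.298,0.073],[0,0,0]],[[0,-0.33,0.087],[0,0,0]]]}}

```text
t: 18.88
eef_pos: [0.517, 0.1562, 0.2375]
tool_rot: [-180.0, -0.0, 168.3]
force: [-0.1, 3.1, 0.3]
finger_gap: 0.0215
gripper_force: 15.0
```

```bash
python3 -c "from h import *; arm()"
```

```text
t 18.88 cradle x,y,z 0.034573239636494585 0.04277028325410576 0.25647742847153276 phi 65.37337323853711 rad 0.1853350292120502 F [-0.061   3.0893  0.2557] gap 0.021497387041483348 15.00006839632988 [-179.9847   -0.0065  168.3339]
```

Request:
{"name": "send_rows", "arguments": {"commands": [[[0,-0.031,0.015],[0,0,0]],[[0,-0.061,0.031],[0,0,0]],[[0,-0.091,0.048],[0,0,0]],[[0,-0.12,0.066],[0,0,0]],[[0,-0.148,0.085],[0,0,0]],[[0,-0.176,0.105],[0,0,0]],[[0,-0.202,0.127],[0,0,0]],[[0,-0.228,0.149],[0,0,0]],[[0,-0.253,0.172],[0,0,0]],[[0,-0.278,0.196],[0,0,0]]]}}

```text
t: 19.72
eef_pos: [0.5058, 0.102, 0.1982]
tool_rot: [-180.0, 0.0, 168.3]
force: [-0.5, 1.2, 1.2]
finger_gap: 0.0211
gripper_force: 15.0
```

Request:
{"name": "send_rows", "arguments": {"commands": [[[0,-0.023,0.025],[0,0,0]],[[0,-0.046,0.051],[0,0,0]],[[0,-0.067,0.077],[0,0,0]],[[0,-0.088,0.105],[0,0,0]],[[0,-0.107,0.133],[0,0,0]],[[0,-0.126,0.162],[0,0,0]],[[0,-0.143,0.191],[0,0,0]],[[0,-0.159,0.221],[0,0,0]],[[0,-0.174,0.252],[0,0,0]],[[0,-0.188,0.283],[0,0,0]]]}}

```text
t: 20.55
eef_pos: [0.4982, 0.0649, 0.1414]
tool_rot: [-180.0, -0.0, 168.3]
force: [-1.0, -2.5, 1.4]
finger_gap: 0.0213
gripper_force: 15.0
```

```bash
python3 -c "from h import *; arm()"
```

```text
t 20.55 cradle x,y,z 0.03460292739642722 -0.05044357642267423 0.1604132980511916 phi 23.018310239384036 rad 0.18518827845844535 F [-1.0296 -2.4705  1.3902] gap 0.021309613313108582 15.000523030757904 [-179.971    -0.0024  168.3185]
```

Request:
{"name": "send_rows", "arguments": {"commands": [[[0,-0.013,0.032],[0,0,0]],[[0,-0.024,0.064],[0,0,0]],[[0,-0.035,0.096],[0,0,0]],[[0,-0.044,0.129],[0,0,0]],[[0,-0.052,0.163],[0,0,0]],[[0,-0.059,0.196],[0,0,0]],[[0,-0.064,0.23],[0,0,0]],[[0,-0.068,0.26],[0,0,0]],[[0,-0.071,0.285],[0,0,0]],[[0,-0.072,0.3],[0,0,0]]]}}

```text
t: 21.38
eef_pos: [0.4949, 0.049, 0.081]
tool_rot: [-179.9, -0.0, 168.2]
force: [-1.1, -10.7, 1.7]
finger_gap: 0.0218
gripper_force: 15.0
```

Request:
{"name": "send_rows", "arguments": {"commands": [[[0,0,0.004],[0,0,0]],[[0,0,0.008],[0,0,0]],[[0,0,0.012],[0,0,0]],[[0,0,0.016],[0,0,0]],[[0,0,0.02],[0,0,0]],[[0,0,0.024],[0,0,0]],[[0,0,0.028],[0,0,0]],[[0,0,0.03],[0,0,0]],[[0,0,0.03],[0,0,0]],[[0,0,0.03],[0,0,0]]]}}

```text
t: 22.22
eef_pos: [0.4948, 0.0484, 0.0753]
tool_rot: [-179.8, -0.0, 168.2]
force: [-1.2, -12.8, -0.2]
finger_gap: 0.0215
gripper_force: 15.0
```

```bash
python3 -c "from h import *; arm()"
```

```text
t 22.22 cradle x,y,z 0.03456268889855471 -0.06728873509585445 0.09434568592658572 phi 1.9405437786554385 rad 0.18739620600130624 F [ -1.2169 -12.8339  -0.2234] gap 0.021537909675444594 15.002097487449646 [-179.8233   -0.0267  168.1618]
```

Bar is at 94.3 mm, as expected for closed. I relieve the 2 mm of sideways strain, seat it, then open.

Request:
{"name": "send_rows", "arguments": {"commands": [[[0,0.003,0],[0,0,0]],[[0,0.006,0],[0,0,0]],[[0,0.009,0.001],[0,0,0]],[[0,0.012,0.002],[0,0,0]],[[0,0.012,0.003],[0,0,0]],[[0,0.012,0.004],[0,0,0]],[[0,0.012,0.005],[0,0,0]],[[0,0.012,0.005],[0,0,0]],[[0,0.012,0.005],[0,0,0]],[[0,0.012,0.005],[0,0,0]]]}}

```text
t: 23.05
eef_pos: [0.4947, 0.0484, 0.0743]
tool_rot: [-179.7, -0.0, 168.0]
force: [-1.9, -21.5, 0.8]
finger_gap: 0.0217
gripper_force: 15.0
```

```bash
python3 -c "from h import *; arm()"
```

```text
t 23.05 cradle x,y,z 0.03455232583937959 -0.06732807119727044 0.09331758841052172 phi 1.6259900375296155 rad 0.18740352986268252 F [ -1.8808 -21.4749   0.8339] gap 0.02167478367315185 15.008120611310005 [-179.6933   -0.0386  168.0262]
```

The force shows the bar wanted the other way; I undo that.

Request:
{"name": "send_rows", "arguments": {"commands": [[[0,-0.004,0],[0,0,0]],[[0,-0.008,0],[0,0,0]],[[0,-0.012,0],[0,0,0]],[[0,-0.016,0],[0,0,0]],[[0,-0.02,0],[0,0,0]],[[0,-0.024,0],[0,0,0]],[[0,-0.027,0],[0,0,0]],[[0,-0.027,0],[0,0,0]],[[0,-0.027,0],[0,0,0]],[[0,-0.027,0],[0,0,0]]]}}

```text
t: 23.88
eef_pos: [0.4948, 0.0484, 0.0749]
tool_rot: [-180.0, -0.0, 168.3]
force: [-0.3, -4.9, -4.0]
finger_gap: 0.0215
gripper_force: 15.0
```

```bash
python3 -c "from h import *; arm()"
```

```text
t 23.88 cradle x,y,z 0.03459741566201009 -0.0673316034798968 0.09386061218269397 phi 1.7918965755387952 rad 0.18742325479380947 F [-0.267  -4.9372 -4.0187] gap 0.02154108188457718 14.99922439455986 [-179.977    -0.0032  168.3262]
```

Request:
{"name": "send_rows", "arguments": {"commands": [[[0,-0.002,0.002],[0,0,0]],[[0,-0.004,0.004],[0,0,0]],[[0,-0.006,0.006],[0,0,0]],[[0,-0.006,0.008],[0,0,0]],[[0,-0.006,0.01],[0,0,0]],[[0,-0.006,0.012],[0,0,0]],[[0,-0.006,0.014],[0,0,0]],[[0,-0.006,0.014],[0,0,0]],[[0,-0.006,0.014],[0,0,0]],[[0,-0.006,0.014],[0,0,0]]]}}

```text
t: 24.72
eef_pos: [0.4948, 0.0481, 0.0722]
tool_rot: [180.0, 0.0, 168.4]
force: [-0.3, 4.0, -2.3]
finger_gap: 0.0215
gripper_force: 15.0
```

```bash
python3 -c "from h import *; arm()"
```

```text
t 24.72 cradle x,y,z 0.03464758839798342 -0.06763656376012596 0.09124260853489766 phi 0.9900484662369432 rad 0.18766457995535119 F [-0.3073  4.0449 -2.2566] gap 0.02148648149388686 15.001499354839325 [179.9694   0.0102 168.3777]
```

Request:
{"name": "send_rows", "arguments": {"commands": [[[0,0,0],[0,0,0]],[[0,0,0],[0,0,0]],[[0,0,0],[0,0,0]],[[0,0,0],[0,0,0]],[[0,0,0],[0,0,0]],[[0,0,0],[0,0,0]],[[0,0,0],[0,0,0]],[[0,0,0],[0,0,0]],[[0,0,0],[0,0,0]],[[0,0,0],[0,0,0]]], "claw": 0.9}}

```text
t: 25.55
eef_pos: [0.4946, 0.0475, 0.0722]
tool_rot: [-180.0, -0.0, 168.3]
force: [0.3, 1.1, 0.3]
finger_gap: 0.0817
gripper_force: 0.0
```

Request:
{"name": "send_rows", "arguments": {"commands": [[[0,0,-0.05],[0,0,0]],[[0,0,-0.15],[0,0,0]],[[0,0,-0.3],[0,0,0]],[[0,0,-0.45],[0,0,0]],[[0,0,-0.6],[0,0,0]],[[0,0,-0.75],[0,0,0]],[[0,0,-0.9],[0,0,0]],[[0,0,-1],[0,0,0]],[[0,0,-1],[0,0,0]],[[0,0,-1],[0,0,0]]]}}

```text
t: 26.38
eef_pos: [0.4948, 0.0475, 0.2738]
tool_rot: [179.9, 0.1, 168.3]
force: [-0.5, 0.4, -0.3]
finger_gap: 0.084
gripper_force: 0.0
```

```bash
python3 - <<'E'
from h import *
arm()
im=r.snapshot("wrist");b=r.snapshot("scene");t=r.snapshot("top")
cv2.imwrite("pics/w5.png",im);cv2.imwrite("pics/s5.png",b);cv2.imwrite("pics/t5.png",t)
out=np.zeros((600,800,3),np.uint8);out[:300,:400]=cv2.resize(im,(400,300));out[:300,400:]=cv2.resize(b[180:300,340:500],(400,300),interpolation=cv2.INTER_CUBIC)
out[300:]=cv2.resize(t[130:340,0:560],(800,300))
cv2.imwrite("pics/c5.png",out)
S=[cv2.minAreaRect(c) for c in blobs(b,(0,180,80),(5,255,255))];Tt=[cv2.minAreaRect(c) for c in blobs(t,(0,180,80),(5,255,255))]
print(S,Tt)
E
```

```text
t 26.38 cradle x,y,z 0.03479517609404982 -0.06813192301738831 0.29275483303216876 phi 47.42272071740609 rad 0.2780614358523163 F [-0.4691  0.3779 -0.2877] gap 0.0839840160516838 0.0 [179.9057   0.142  168.3482]
[((384.7522277832031, 218.21681213378906), (6.961335182189941, 29.256418228149414), 48.8140754699707), ((540.0, 2.0), (4.0, 16.0), 90.0), ((213.0, 8.5), (17.0, 8.0), 90.0)] [((179.29412841796875, 245.82354736328125), (8.246211051940918, 24.253562927246094), 14.03624439239502)]
```

View pics/c5.png

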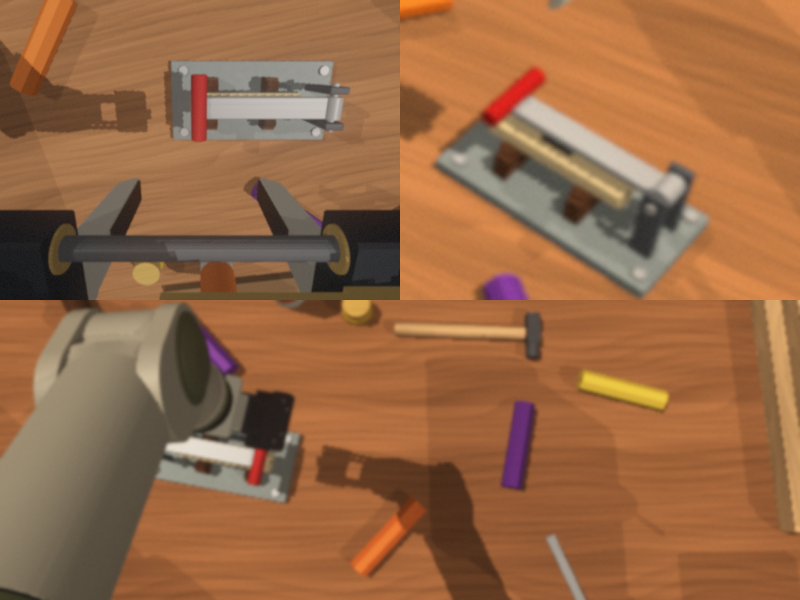

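The arm lies over the blank, with the handle at scene (385,218); the blank still sits straight in both V-blocks. I check the heights and whether it is at rest, while moving clear.

Request:
{"name": "send_rows", "arguments": {"commands": [[[0,0,-0.1],[0,0,0]],[[0,0,-0.2],[0,0,0]],[[0,0,-0.3],[0,0,0]],[[0,0,-0.4],[0,0,0]],[[0,0,-0.4],[0,0,0]],[[0,0,-0.4],[0,0,0]],[[0,0,-0.4],[0,0,0]],[[0,0,-0.4],[0,0,0]],[[0,0,-0.4],[0,0,0]],[[0,0,-0.4],[0,0,0]]]}}

```text
t: 27.37
eef_pos: [0.4943, 0.0474, 0.3514]
tool_rot: [-180.0, -0.1, 168.3]
force: [0.2, -0.4, 1.0]
finger_gap: 0.0837
gripper_force: 0.0
```

```bash
python3 - <<'E'
from h import *
b0=cv2.imread("pics/s5.png");b=r.snapshot("scene");cv2.imwrite("pics/s6.png",b)
def onx(uv,x0=0):
    o,d=ray("scene",uv);d=d[0];n=np.r_[X_,0];k=(x0-(o[:2]-O_)@X_)/(d@n);p=o+k*d;return (p[:2]-O_)@Y_*1000,p[2]*1000
for i in(b0,b):
    for c in blobs(i,(0,180,80),(5,255,255)):
        m=cv2.minAreaRect(c)
        if 370<m[0][0]<400: print("handle",m[0],onx(m[0]))
    for c in blobs(i,(15,45,110),(32,165,255),100):
        m=cv2.minAreaRect(c)
        if 350<m[0][0]<440 and 180<m[0][1]<290: print("blank",m)
# known reference: hinge-end open handle should be y=176.7,z=265 -> check of bias
print("ref",onx((487,218)))
d=cv2.absdiff(b0,b).max(2)[200:300,350:470];print("changed px",(d>40).sum())
E
```

```text
handle (384.7522277832031, 218.21681213378906) (np.float64(-68.88424810611849), np.float64(95.07683022777557))
blank ((404.4732360839844, 243.364990234375), (63.30124282836914, 11.600452423095703), 30.762720108032227)
handle (384.875732421875, 218.36187744140625) (np.float64(-68.4523712431256), np.float64(94.83138281573744))
blank ((404.4706115722656, 243.3823699951172), (63.282981872558594, 11.490406036376953), 30.963756561279297)
ref (np.float64(177.2026171902229), np.float64(265.08874225221746))
changed px 65
```

```bash
python3 -c "from plant import r; print(r.close_job())"
```

```text
the job is handed in; nothing more can be done
None
```

The job is handed in at about 27 s: the blank lies in both V-blocks, about 1 mm off centre, with the hold-down closed on it (handle 95 mm up, 94 expected) and the gripper clear; the hammer, can and tin were not touched.

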